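# Set and clamp the bed stop for the gear on order, then load the gear

## Robot

A 6-joint arm with a two-finger parallel gripper is mounted at the origin on the work surface. World frame = base frame: x ahead of the robot, y to its left, z up, the work surface at z = 0. Lengths are in m, angles in degrees, forces in N, time in s.
With the tool pointing down it reaches from about 0.35 to 0.875 m from the base axis. Payload 4.2 kg.
Tool frame: the origin (TCP) lies on the mounting face of the last link; the fingertips stand 182 mm ahead of it and the grasp point (between the pads) lies 164 mm ahead of it (r.tcp_to_grasp is the distance from the TCP to the grasp point, in m); z points along the fingers, y is the line along which they close (so a half turn about z gives the same grasp; the last joint's range is limited). The gripper opens to 87 mm and grips with 3 to 60 N. Pads are 19 mm wide; open, the fingers measure 117 mm over their backs; the gripper's body (75 mm by 190 mm) begins 51 mm behind the grasp point.
Start: joints at [83.514, 22.042, 0.453, 0, -68.411, -14.817], TCP at [0.227, 0.582, 0.405] pointing down, gripper open.
Joint ranges: [-179.83, 179.83], [-69.29, 118.12], [-61.27, 80.66], [-181.25, 117.63], [-171.15, -9.14], [-177.46, 177.46]. Speed limits (degrees/s): [159.86, 159.86, 180, 180, 180, 180].

## Interface

Orientations are given as a 3x3 rotation matrix whose columns are the frame's x, y, z axes.
In Python, from station import sense, eyes, r gives the robot as it stands.
- The arm moves only by the tool jog_arm, never from a script. Its argument "increments" is a list of rows, each a list of 4 numbers: the shift along the tool's x, y, z normalised to -1 to 1, where 1 is 0.02 m, then the turn about the tool's z normalised to -1 to 1, where 1 is 0.08 rad. A call has 1 to 10 rows; each row shifts and turns the commanded pose from where the row before left it, along the tool's axes as they then stand; what a row does not reach is not made up. A row lasts 1/10 s, in which the tool goes at most 50 mm and 8.59 degrees, less where a joint would pass 70% of its speed; a pose out of reach is approached as far as the arm can. A call with a number of a shift or a turn outside -1 to 1 is refused whole. A call with a gripper value outside its range is refused whole. "grip" is the finger opening in mm, from 0 to 87, set as the call begins (left out, the last holds). The fingers move at their own pace and stop on an object; the grip force is fixed at half the most. Time passes only in rows, so rows that do not move let the fingers close. It gives the time, the measured TCP pose, the force, the opening and the grip force at its end, in the units of the state.
- sense(): the state, without advancing time (a new reading comes with each control period).
- eyes.capture(name): name is "side" or "top" or "wrist"; returns the picture (384x512x3 uint8, blue, green, red); there is no depth.
- eyes.get_calibration(name): a dict with "camera_matrix" (3x3 intrinsics, pixels), "R" (3x3) and "t" (3): a world point X has camera coordinates R X + t; the wrist camera has in their place "T_tool_cam" (4x4, takes a point from camera to tool coordinates, whose origin is the TCP and whose axes are the flange's). Camera axes: x right, y down, z forward; pixel columns grow to the right and rows downward; lengths in m; the calibration is good to about 2 mm. A picture is of the moment at which its call begins: read the wrist's pose just before it. get_calibration takes no time and is no camera call.
- r.finish_job(): hands the job in; it is judged then, once.
Trained networks look in the newest picture that a camera, given by its name, has taken for a name from the list of things; names that differ only in an ending like _2 or _b are one class to them, and where a whole thing is asked for, a point or a joint stands for the part that bears it (a point fixed in the world has none). Each returns a list of dicts, best first, with "conf" (0 to 1); they miss things now and then, are a little off and sometimes report something else, mostly with a low value. They report only what shows in the picture. A call takes as long as a camera call.
- eyes.spot_in(camera, name): "centre" ([x, y, z] in m, in world coordinates, good to about 4 mm: the middle of the surface that is visible of it).
- eyes.outline_of(camera, name): "mask" (384x512 bool, what is visible of it).
The state is a dict: "time_s": time; "joints": joint angles; "joint_velocities": joint speeds; "effort": joint torques, N m; "tcp_pos": TCP position; "ee_rot": TCP orientation; "wrist_force": force on the tool from outside, world axes, zero at the start; "moment": the same for the moment, N m; "gripper_width": opening from 0.0 (shut) to 1.0 (fully open); "gripper_force": force on a finger pad.
Only numpy, scipy, OpenCV 4.12 (cv2) and the standard library are available. Lean on these libraries where they do the work, as an engineer would, in place of code of your own. Each camera call takes 0.05 s, during which the arm holds its last target. There are 200 camera calls.

## Task

Set up the sliding-stop bed for the gear that lies in the red job tray: turn the clamp knob to free the stop, slide the stop until its pointer stands at the flag of that gear's colour, and turn the knob back to clamp it tight. Only then take the gear from the red tray and lay it flat in the lane of the bed, pushed up against the stop. Leave the two gears waiting in the grey tray and everything else on the bench where they are.

Things in the scene. Friction and masses are not known exactly. Their poses are not given: they have to be found in the camera images.
- bed: grey base plate fixed to the table, 176 mm (its x) by 360 mm (its y) and 12 mm thick, somewhat turned about the vertical. Origin: on the table, under the plate (the plate spans x -82 to +94 mm, y -170 to +190 mm). Along y it carries, from the robot's side (-x): the lane, a steel rail (top 32 mm above the table) on which the stop carriage slides, and the white scale strip with the three flags.
- lane (a point): point on the lane's surface (12 mm above the table), on the lane's centre line, at the middle of the bed's y; axes as the bed's. The lane is a flat steel strip along y, 68 mm wide between two fences 6 mm high; it is 35 mm to the -x side of the bed's origin.
- stop_face (a point): on the stop arm, a dark steel bar that reaches from the carriage across the lane (10 mm thick, top 38 mm above the table): the centre line of the lane, at lane height, in the face that looks along the bed's -y. Axes as the bed's; a gear touching the face has its centre 28 mm to the -y side of this point. The face is 36 mm to the -y side of the knob's axis.
- pointer (a point): tip of the red and white pointer on the carriage's rear (+x) side, 20 mm above the table, at the same y along the bed as the knob's axis. It stands at a flag when its y equals that of the flag's origin.
- carriage (a joint): position of the stop carriage on its rail in m: 0 at the bed's +y end, growing as it slides along the bed's -y, up to 0.215. It starts between 0 and 0.035, clamped; all flags lie at 0.07 to 0.2. Free, it slides with about 2 N; clamped, it holds against about 30 N. The carriage is a block 62 by 64 mm, top 40 mm above the table.
- clamp (a joint): angle of the clamp knob in rad, 0 to 1.5 between stops, growing clockwise seen from above. At 1.5 it is fully tight, above 1.1 clamped, below 0.5 the carriage slides freely. Starts at 1.2 to 1.5. It turns with about 0.1 N m and stays where it is left.
- clamp_grip (a point): on the knob's vertical axis at the height to grip, 77 mm above the table. The black knob sits on the carriage on a dark plate of 68 mm: a 44 mm disc with an upright bar 42 mm long, 14 mm thick, 54 to 84 mm above the table, a white mark at one end. The point's x axis lies along the bar and turns with it: along the bed's x at 0 rad, turned q clockwise (from above) at q.
- job_tray: red square tray fixed on the table, 96 mm square, 14 mm high, floor 4 mm above the table. Origin: centre of its underside. It holds the one gear to be loaded, near its middle.
- queue_tray: grey tray fixed on the table, 180 by 96 mm and 14 mm high, with a divider making two cells; origin: centre of its underside. It holds the two gears that wait; leave them there.
- flag_green: green setting flag, a block 16 mm square and 22 mm high on the white scale strip along the bed's rear edge (x of the bed). Origin: centre of its underside, 12 mm above the table. Its y is the sliding direction and is parallel to the bed's y. Which colour stands where along the strip changes.
- flag_yellow: yellow setting flag, a block 16 mm square and 22 mm high on the white scale strip along the bed's rear edge (x of the bed). Origin: centre of its underside, 12 mm above the table. Its y is the sliding direction and is parallel to the bed's y. Which colour stands where along the strip changes.
- flag_blue: blue setting flag, a block 16 mm square and 22 mm high on the white scale strip along the bed's rear edge (x of the bed). Origin: centre of its underside, 12 mm above the table. Its y is the sliding direction and is parallel to the bed's y. Which colour stands where along the strip changes.
- gear_green: green nylon gear, 56 mm over the teeth and 12 mm thick, lying flat, with a round hub of 26 mm diameter rising from its middle to 36 mm total height (grip it by the hub); 60 g, give or take. Origin: centre of its underside. Its z points up along its axis. It lies in the job tray or in one of the two cells of the queue tray.
- gear_yellow: yellow nylon gear, 56 mm over the teeth and 12 mm thick, lying flat, with a round hub of 26 mm diameter rising from its middle to 36 mm total height (grip it by the hub); 60 g, give or take. Origin: centre of its underside. Its z points up along its axis. It lies in the job tray or in one of the two cells of the queue tray.
- gear_blue: blue nylon gear, 56 mm over the teeth and 12 mm thick, lying flat, with a round hub of 26 mm diameter rising from its middle to 36 mm total height (grip it by the hub); 60 g, give or take. Origin: centre of its underside. Its z points up along its axis. It lies in the job tray or in one of the two cells of the queue tray.
- screwdriver: screwdriver lying on the table near the robot, about 200 mm long. Origin: near its middle. Bystander.
- brush: small hand brush lying on the table near the robot, about 200 mm long. Bystander.
- oil_bottle: amber bottle with a black cap, 44 mm diameter, 100 mm high, behind the trays. Origin: centre of its underside. Bystander.
- brass_hub: flanged brass hub, 40 mm diameter, 30 mm high, standing behind the trays. Origin: centre of its underside. Bystander.
- cup: white cup, 66 mm diameter, 70 mm high, behind the grey tray. Origin: centre of its underside. Bystander.
- caliper: black and steel caliper, 190 mm long, lying behind the bed. Bystander.

How it is judged (in metres and radians):
On the way, in this order (a step that is already met when the one before it is completed fails the run):
1. the clamp knob is freed (below 0.4 rad) (value of joint clamp below 0.4 rad), for 0.1 s.
2. with the gear still in the red tray, the pointer stands at the flag of that gear's colour (within 7 mm) (((horizontal distance between gear_green and job_tray below 0.035 m and y of pointer in the frame of flag_green between -0.007 and 0.007 m) or (horizontal distance between gear_yellow and job_tray below 0.035 m and y of pointer in the frame of flag_yellow between -0.007 and 0.007 m) or (horizontal distance between gear_blue and job_tray below 0.035 m and y of pointer in the frame of flag_blue between -0.007 and 0.007 m))), for 0.2 s.
3. the knob is clamped again (above 1.1 rad) with the pointer at that flag and the gear still in the red tray (((horizontal distance between gear_green and job_tray below 0.035 m and value of joint clamp above 1.1 rad and y of pointer in the frame of flag_green between -0.007 and 0.007 m) or (horizontal distance between gear_yellow and job_tray below 0.035 m and value of joint clamp above 1.1 rad and y of pointer in the frame of flag_yellow between -0.007 and 0.007 m) or (horizontal distance between gear_blue and job_tray below 0.035 m and value of joint clamp above 1.1 rad and y of pointer in the frame of flag_blue between -0.007 and 0.007 m))), for 0.2 s.
4. that gear lies flat in the lane up against the stop (gap under 4 mm) (((x of gear_green in the frame of lane between -0.009 and 0.009 m and z of gear_green in the frame of lane between -0.003 and 0.003 m and y of gear_green in the frame of stop_face between -0.032 and -0.022 m and angle between gear_green's own z axis and vertical below 0.08 rad and linear speed of gear_green below 0.02 m/s and distance of each of gear_yellow, gear_blue from where it was at the start of the episode below 0.02 m) or (x of gear_yellow in the frame of lane between -0.009 and 0.009 m and z of gear_yellow in the frame of lane between -0.003 and 0.003 m and y of gear_yellow in the frame of stop_face between -0.032 and -0.022 m and angle between gear_yellow's own z axis and vertical below 0.08 rad and linear speed of gear_yellow below 0.02 m/s and distance of each of gear_green, gear_blue from where it was at the start of the episode below 0.02 m) or (x of gear_blue in the frame of lane between -0.009 and 0.009 m and z of gear_blue in the frame of lane between -0.003 and 0.003 m and y of gear_blue in the frame of stop_face between -0.032 and -0.022 m and angle between gear_blue's own z axis and vertical below 0.08 rad and linear speed of gear_blue below 0.02 m/s and distance of each of gear_green, gear_yellow from where it was at the start of the episode below 0.02 m))), for 0.2 s.
At the end, for the whole second after the job is handed in: The job gear lies flat at rest in the lane, within 9 mm of its centre line, rim within 4 mm of the stop; the pointer is within 7 mm of the middle of the flag of its colour; the knob is clamped (above 1.1 rad); the other two gears are within 20 mm of their starts (value of joint clamp above 1.1 rad and ((x of gear_green in the frame of lane between -0.009 and 0.009 m and z of gear_green in the frame of lane between -0.003 and 0.003 m and y of gear_green in the frame of stop_face between -0.032 and -0.022 m and angle between gear_green's own z axis and vertical below 0.08 rad and linear speed of gear_green below 0.02 m/s and y of pointer in the frame of flag_green between -0.007 and 0.007 m and distance of each of gear_yellow, gear_blue from where it was at the start of the episode below 0.02 m) or (x of gear_yellow in the frame of lane between -0.009 and 0.009 m and z of gear_yellow in the frame of lane between -0.003 and 0.003 m and y of gear_yellow in the frame of stop_face between -0.032 and -0.022 m and angle between gear_yellow's own z axis and vertical below 0.08 rad and linear speed of gear_yellow below 0.02 m/s and y of pointer in the frame of flag_yellow between -0.007 and 0.007 m and distance of each of gear_green, gear_blue from where it was at the start of the episode below 0.02 m) or (x of gear_blue in the frame of lane between -0.009 and 0.009 m and z of gear_blue in the frame of lane between -0.003 and 0.003 m and y of gear_blue in the frame of stop_face between -0.032 and -0.022 m and angle between gear_blue's own z axis and vertical below 0.08 rad and linear speed of gear_blue below 0.02 m/s and y of pointer in the frame of flag_blue between -0.007 and 0.007 m and distance of each of gear_green, gear_yellow from where it was at the start of the episode below 0.02 m))); the robot touches nothing.
It fails at once if a bystander on the bench is moved by more than 30 mm (distance of any of screwdriver, brush, oil_bottle, brass_hub, cup, caliper from where it was at the start of the episode above 0.03 m).
It fails at once if more than one gear has been moved from its place by over 30 mm (distance of each of gear_yellow, gear_blue from where it was at the start of the episode above 0.03 m or distance of each of gear_green, gear_blue from where it was at the start of the episode above 0.03 m or distance of each of gear_green, gear_yellow from where it was at the start of the episode above 0.03 m).
It also fails if it takes over 64 s, if anything falls off the work surface, if the arm or the gripper's body presses on something with over 40 N, if the wrist force passes 120 N, or if a joint passes its speed limit or range.

## Working session

There is one attempt and no reset: what is moved stays moved. The work goes in short steps, Python scripts to look and compute and a tool call to move; the robot and the scene stay as the last step left them, time stands still between calls to the robot, and variables do not carry over. Pictures are saved under pics/ and viewed, at most 12 in all, crops included, and the job is handed in when it is done.

Besides the shell and the picture viewer there is one more tool, called after "Call:" as a command line: name --pt "numbers of a row" for each row, then --argument value for the rest. jog_arm: Moves the arm, as the interface text tells. Its arguments: {"type":"object","properties":{"increments":{"type":"array"},"grip":{"type":"number"}},"required":["increments"]}

```bash
mkdir -p pics; ls
cat > h.py <<'E'
import numpy as np,cv2
from station import sense,eyes,r
def cal(c,s=None):
    k=eyes.get_calibration(c);K=np.array(k["camera_matrix"])
    if "R" in k: return K,np.array(k["R"]),np.array(k["t"])
    s=s or sense();T=np.eye(4);T[:3,:3]=s["ee_rot"];T[:3,3]=s["tcp_pos"]
    M=np.linalg.inv(T@np.array(k["T_tool_cam"]));return K,M[:3,:3],M[:3,3]
def proj(c,X,cl=None):
    K,R,t=cl or cal(c);p=(np.atleast_2d(X)@R.T+t)@K.T;return p[:,:2]/p[:,2:]
def ray(c,uv,cl=None):
    K,R,t=cl or cal(c);d=R.T@np.linalg.inv(K)@np.r_[uv,1];return -R.T@t,d/np.linalg.norm(d)
def atz(c,uv,z,cl=None):
    o,d=ray(c,uv,cl);return o+d*(z-o[2])/d[2]
def tri(rs):
    A=sum(np.eye(3)-np.outer(d,d) for o,d in rs);b=sum((np.eye(3)-np.outer(d,d))@o for o,d in rs);return np.linalg.solve(A,b)
E
python3 - <<'E'
from h import *
np.set_printoptions(precision=4,suppress=True)
s=sense();print(s["time_s"],s["tcp_pos"],s["ee_rot"])
for c in("side","top"):
    im=eyes.capture(c);cv2.imwrite(f"pics/{c}0.png",im)
    print(c,-cal(c)[1].T@cal(c)[2])
    for n in "flag_green flag_yellow flag_blue gear_green gear_yellow gear_blue job_tray queue_tray clamp_grip pointer carriage bed".split():
        print(n,[(np.round(d["centre"],3),round(d["conf"],2)) for d in eyes.spot_in(c,n)[:2]])
E
```

```text
pics
0.0 [0.227  0.5821 0.4036] [[ 0.9316 -0.3635 -0.0007]
 [-0.3635 -0.9316 -0.0021]
 [ 0.0001  0.0022 -1.    ]]
side [ 0.1729 -0.7932  0.7794]
flag_green []
flag_yellow [(array([0.634, 0.109, 0.023]), 0.64), (array([0.54 , 0.117, 0.016]), 0.31)]
flag_blue [(array([0.726, 0.147, 0.006]), 0.61)]
gear_green [(array([ 0.504, -0.181,  0.018]), 0.74)]
gear_yellow [(array([ 0.491, -0.38 ,  0.016]), 0.89)]
gear_blue [(array([ 0.575, -0.392,  0.015]), 0.92)]
job_tray [(array([ 0.487, -0.181,  0.004]), 0.61)]
queue_tray [(array([ 0.536, -0.38 ,  0.003]), 0.86)]
clamp_grip [(array([0.539, 0.266, 0.065]), 0.59)]
pointer [(array([0.524, 0.251, 0.038]), 0.73)]
carriage []
bed [(array([0.54 , 0.116, 0.011]), 0.94), (array([0.523, 0.254, 0.042]), 0.43)]
top [ 0.4982 -0.0149  1.03  ]
flag_green []
flag_yellow [(array([0.637, 0.108, 0.037]), 0.46), (array([ 0.583, -0.376,  0.018]), 0.2)]
flag_blue [(array([0.613, 0.233, 0.032]), 0.37)]
gear_green [(array([ 0.507, -0.164,  0.016]), 0.78), (array([0.545, 0.149, 0.011]), 0.38)]
gear_yellow [(array([ 0.5  , -0.372,  0.015]), 0.79)]
gear_blue [(array([ 0.586, -0.376,  0.016]), 0.7), (array([0.536, 0.266, 0.045]), 0.3)]
job_tray [(array([ 0.491, -0.168,  0.006]), 0.98)]
queue_tray [(array([ 0.542, -0.366,  0.002]), 0.57)]
clamp_grip [(array([0.543, 0.279, 0.06 ]), 0.52)]
pointer [(array([0.534, 0.266, 0.048]), 0.97), (array([ 0.702, -0.294,  0.04 ]), 0.65)]
carriage [(array([ 0.491, -0.168,  0.004]), 0.53), (array([ 0.686, -0.174,  0.068]), 0.19)]
bed [(array([0.545, 0.148, 0.01 ]), 0.64)]
```

Run:
```python
import cv2
a=cv2.imread("pics/top0.png");cv2.imwrite("pics/topb.png",cv2.resize(a,(800,600),interpolation=3))
a=cv2.imread("pics/side0.png");cv2.imwrite("pics/sideb.png",cv2.resize(a,(800,600),interpolation=3))
```

```text
(no output)
```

View pics/topb.png

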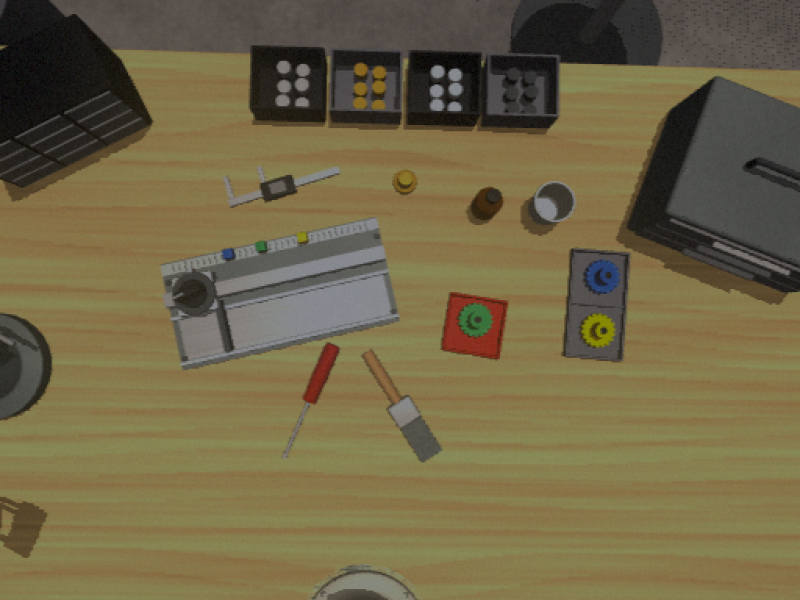

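View pics/sideb.png

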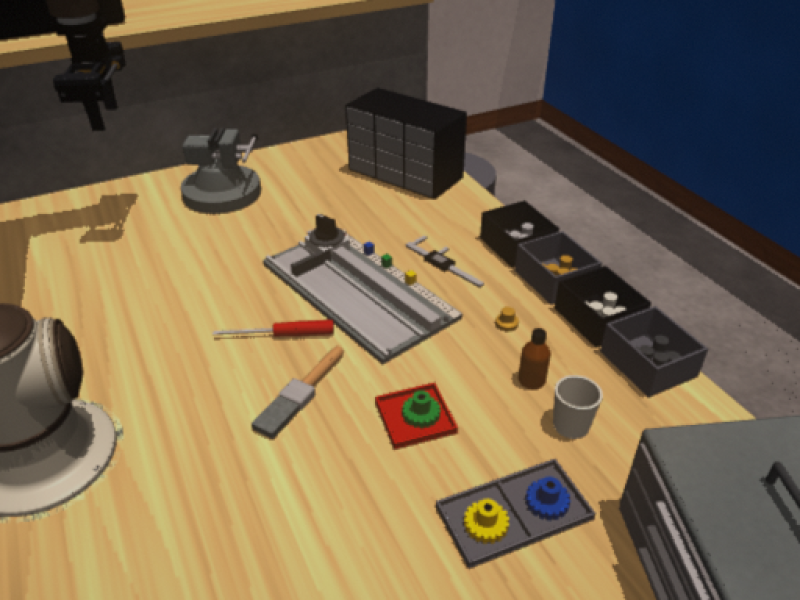

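Top view: green gear in the red tray at (476,320), green flag at (262,246), knob at (191,293), bed corners about (162,264), (376,220), (398,319), (183,367). The side view agrees: green gear at (421,407), green flag at (386,260), knob at (326,228). So green is the job colour.

```bash
cat >> h.py <<'E'
HSV=dict(green=((45,90,40),(85,255,255)),blue=((105,90,40),(130,255,255)),yellow=((22,150,90),(33,255,255)))
def blobs(im,col,lo=12):
    h=cv2.cvtColor(im,cv2.COLOR_BGR2HSV);m=cv2.inRange(h,*map(np.array,HSV[col]))
    n,l,st,c=cv2.connectedComponentsWithStats(m);return [(st[i,4],c[i].round(1)) for i in range(1,n) if st[i,4]>=lo]
E
python3 - <<'E'
from h import *
np.set_printoptions(precision=4,suppress=True)
for c in("top","side"):
    im=cv2.imread(f"pics/{c}0.png")
    for k in HSV: print(c,k,blobs(im,k))
ct=np.array([(162,264),(376,220),(398,319),(183,367)])*.64
cs=np.array([(349,234),(461,315),(386,358),(264,263)])*.64
for u,v in zip(ct,cs):
    print("corner",atz("top",u,.012),atz("side",v,.012),tri([ray("top",u),ray("side",v)]))
k=eyes.get_calibration("wrist");print(k["T_tool_cam"],k["camera_matrix"])
E
```

```text
top green [(np.int32(39), array([166.8, 157.3])), (np.int32(320), array([303.7, 204.2]))]
top blue [(np.int32(37), array([145.4, 161.8])), (np.int32(320), array([385.3, 176.5]))]
top yellow [(np.int32(19), array([240.8,  66.9])), (np.int32(58), array([259.2, 113.8])), (np.int32(37), array([193.1, 151.1])), (np.int32(304), array([382.6, 211. ]))]
side green [(np.int32(38), array([246.8, 166.4])), (np.int32(330), array([269.3, 261.7]))]
side blue [(np.int32(18561), array([442.6,  60.9])), (np.int32(23), array([235.9, 157.5])), (np.int32(545), array([350.5, 318.5]))]
side yellow [(np.int32(24), array([262.7, 174.9])), (np.int32(560), array([311.1, 332.8]))]
corner [0.5892 0.3414 0.012 ] [0.5994 0.3076 0.012 ] [ 0.6015  0.3443 -0.0098]
corner [ 0.6698 -0.0047  0.012 ] [ 0.6712 -0.01    0.012 ] [ 0.6721 -0.0054  0.0079]
corner [ 0.5079 -0.0442  0.012 ] [ 0.5111 -0.0491  0.012 ] [ 0.5102 -0.0453  0.009 ]
corner [0.423  0.3018 0.012 ] [0.4179 0.2884 0.012 ] [ 0.422   0.3056 -0.0003]
[[ 0.0011 -0.9595 -0.2818  0.0777]
 [ 1.      0.0009  0.001   0.0013]
 [-0.0007 -0.2818  0.9595  0.0203]
 [ 0.      0.      0.      1.    ]] [[281.5936   0.     255.6758]
 [  0.     281.5936 191.8172]
 [  0.       0.       1.    ]]
```

Call:
jog_arm --pt "0 0 0 1" --pt "0 0 0 1" --pt "0 0 0 1" --pt "0 0 0 1" --pt "0 0 0 1" --pt "0 0 0 1" --pt "0 0 0 1" --pt "0 0 0 1" --pt "0 0 0 1" --pt "0 0 0 0.5"

```text
time_s: 2.3
tcp_pos: [0.227, 0.5823, 0.4047]
ee_rot: [[0.423, -0.906, -0.0], [-0.906, -0.423, 0.0], [-0.0, 0.0, -1.0]]
wrist_force: [-0.6, -0.6, 0.3]
gripper_width: 1.003
gripper_force: 0.0
```

```bash
cat >> h.py <<'E'
def rel(X,Y,Z,s=None):
    "grasp-point target -> rows of tool shift (units 20mm)"
    s=s or sense();R=np.array(s["ee_rot"]);g=np.array(s["tcp_pos"])+R[:,2]*r.tcp_to_grasp
    return (R.T@(np.array([X,Y,Z])-g))/0.02, g, np.degrees(np.arctan2(R[1,0],R[0,0]))
E
python3 -c "
from h import *
print(rel(.51,.25,.22))"
```

```text
(array([21.04034658, -5.7941949 ,  1.06075179]), array([0.22700365, 0.58229499, 0.24123055]), np.float64(-64.97759309417253))
```

Call:
jog_arm --pt "1 -0.28 0 0" --pt "1 -0.28 0 0" --pt "1 -0.28 0 0" --pt "1 -0.28 0 0" --pt "1 -0.28 0 0" --pt "1 -0.28 0 0" --pt "1 -0.28 0 0" --pt "1 -0.28 0 0" --pt "1 -0.28 0 0" --pt "1 -0.28 0 0"

```text
time_s: 3.3
tcp_pos: [0.3639, 0.4232, 0.4049]
ee_rot: [[0.424, -0.905, 0.0], [-0.905, -0.424, 0.0], [-0.0, -0.0, -1.0]]
wrist_force: [0.9, -0.3, 0.2]
gripper_width: 1.007
gripper_force: 0.0
```

Call:
jog_arm --pt "1 -0.28 0 0" --pt "1 -0.28 0 0" --pt "1 -0.28 0 0" --pt "1 -0.28 0 0" --pt "1 -0.28 0 0" --pt "1 -0.28 0 0" --pt "1 -0.28 0 0" --pt "1 -0.28 0 0" --pt "1 -0.28 0 0" --pt "1 -0.28 0 0"

```text
time_s: 4.3
tcp_pos: [0.4991, 0.2658, 0.4049]
ee_rot: [[0.424, -0.905, 0.0], [-0.905, -0.424, 0.0], [-0.0, -0.0, -1.0]]
wrist_force: [-0.9, 1.0, -0.6]
gripper_width: 0.997
gripper_force: 0.0
```

Call:
jog_arm --pt "1 -0.28 0 0" --pt "0 0 0 0" --pt "0 0 0 0"

```text
time_s: 4.6
tcp_pos: [0.5122, 0.251, 0.4047]
ee_rot: [[0.424, -0.906, -0.0], [-0.906, -0.424, 0.0], [-0.0, 0.0, -1.0]]
wrist_force: [-0.4, -0.9, -0.3]
gripper_width: 1.001
gripper_force: 0.0
```

Run:
```python
from h import *
s=sense();im=eyes.capture("wrist");np.save("pics/w1.npy",np.c_[s["ee_rot"],s["tcp_pos"]]);cv2.imwrite("pics/w1.png",im)
cv2.imwrite("pics/w1b.png",cv2.resize(im,(800,600),interpolation=3))
print(rel(.54,.266,.077,s)); 
for k in HSV: print(k,blobs(im,k),[atz("wrist",c,.034)for n,c in blobs(im,k)])
```

```text
(array([-0.08930801, -1.57918294,  8.21149703]), array([0.5121681 , 0.250984  , 0.24123184]), np.float64(-64.94073567108293))
green [(np.int32(192), array([198.3,  79.3]))] [array([0.61887188, 0.17827203, 0.034     ])]
blue [(np.int32(157), array([192.2, 125.1]))] [array([0.60621703, 0.22956746, 0.034     ])]
yellow [(np.int32(238), array([206.1,  14.2]))] [array([0.63596686, 0.11287865, 0.034     ])]
```

View pics/w1b.png

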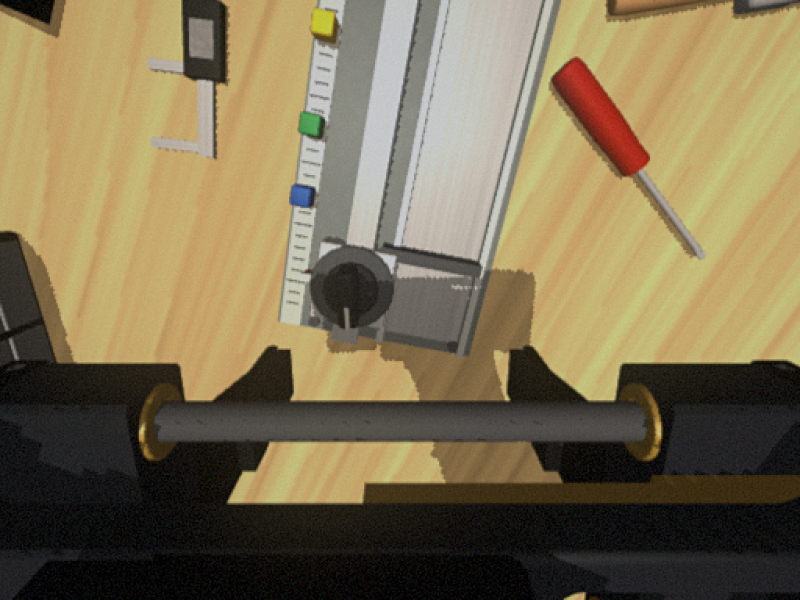

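Run:
```python
from h import *
np.set_printoptions(precision=4,suppress=True)
c=cal("wrist")
f=lambda u,z:atz("wrist",np.array(u)*.64,z,c)
print("corners",f((281,322),.012),f((467,355),.012))
print("front edge far pt",f((557,20),.012))
print("bar top",f((350,267),.084),f((347,318),.084),"plate c",f((351,285),.045),"pointer",f((306,271),.02))
im=cv2.imread("pics/w1.png")[150:215,180:265];cv2.imwrite("pics/kn.png",cv2.resize(im,None,fx=9,fy=9,interpolation=2))
im=cv2.imread("pics/top0.png");
print("top plate",atz("top",np.array((191,293))*.64,.045))
for k,z in dict(green=.034).items():
  pass
print([tri([ray("wrist",a,c),ray("top",b)]) for a,b in [((198.3,79.3),(166.8,157.3)),((192.2,125.1),(145.4,161.8)),((206.1,14.2),(193.1,151.1))]])
print("knob tri",tri([ray("wrist",np.array((349,291))*.64,c),ray("top",np.array((191,292))*.64)]))
```

```text
corners [0.5851 0.3429 0.012 ] [0.4195 0.3004 0.012 ]
front edge far pt [0.4842 0.033  0.012 ]
bar top [0.5482 0.253  0.084 ] [0.5353 0.2884 0.084 ] plate c [0.5422 0.2756 0.045 ] pointer [0.5814 0.2876 0.02  ]
top plate [0.5416 0.283  0.045 ]
[array([0.6197, 0.1785, 0.0328]), array([0.606 , 0.2293, 0.0397]), array([0.6365, 0.1132, 0.0344])]
knob tri [0.5418 0.2728 0.0757]
```

View pics/kn.png

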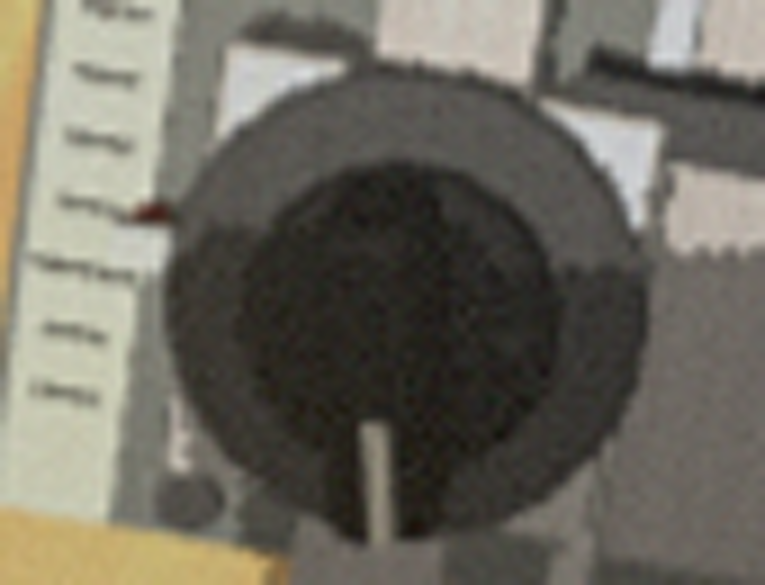

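The close-up shows the knob plate centred near (405,305), disc (402,318), the bar running vertically with its white mark at the bottom (375,430)-(383,545), and the pointer's red tip at (130,213).

Run:
```python
from h import *
np.set_printoptions(precision=4,suppress=True)
c=cal("wrist");f=lambda u,z:atz("wrist",np.array(u)/9+[180,150],z,c)
print("bar c",f((385,363),.084),"disc",f((402,318),.054),"plate",f((405,305),.044),"ptr",f((130,213),.02))
m=f((383,545),.084)-f((372,425),.084);print("mark len,dir",np.hypot(*m[:2]),np.degrees(np.arctan2(m[1],m[0])))
print(rel(.5415,.275,.077))
```

```text
bar c [0.5407 0.2738 0.084 ] disc [0.5408 0.2764 0.054 ] plate [0.541  0.2774 0.044 ] ptr [0.5829 0.2887 0.02  ]
mark len,dir 0.015871405527223055 118.21778682181606
(array([-0.432 , -1.8385,  8.2153]), array([0.5119, 0.2515, 0.2413]), np.float64(-64.88531665394126))
```

Call:
jog_arm --pt "-0.25 -0.92 0.5 0" --pt "-0.24 -0.92 0.7 0" --pt "0 0 1 0" --pt "0 0 1 0" --pt "0 0 1 0" --pt "0 0 1 0" --pt "0 0 1 0" --pt "0 0 1 0" --pt "0 0 0.6 0" --pt "0 0 0.4 0"

```text
time_s: 5.65
tcp_pos: [0.5407, 0.277, 0.2399]
ee_rot: [[0.426, -0.905, -0.001], [-0.905, -0.426, -0.001], [0.0, 0.001, -1.0]]
wrist_force: [-0.0, 0.7, 0.5]
gripper_width: 1.001
gripper_force: 0.0
```

Call:
jog_arm --pt "0 0 0 0" --pt "0 0 0 0" --pt "0 0 0 0" --pt "0 0 0 0" --pt "0 0 0 0" --pt "0 0 0 0" --grip 30

```text
time_s: 6.25
tcp_pos: [0.5412, 0.2766, 0.2411]
ee_rot: [[0.425, -0.905, 0.001], [-0.905, -0.425, 0.0], [-0.0, -0.001, -1.0]]
wrist_force: [-0.5, 0.1, 0.9]
gripper_width: 0.535
gripper_force: 0.0
```

Run:
```python
from h import *
s=sense();im=eyes.capture("wrist");cv2.imwrite("pics/w2.png",im);cv2.imwrite("pics/w2b.png",cv2.resize(im,(800,600),interpolation=3))
print(rel(.541,.276,.077,s),s["gripper_width"])
```

```text
(array([0.02358255, 0.02621958, 0.0303981 ]), array([0.54127391, 0.27664955, 0.07760837]), np.float64(-64.84936923046723)) 0.5352612044458305
```

View pics/w2b.png

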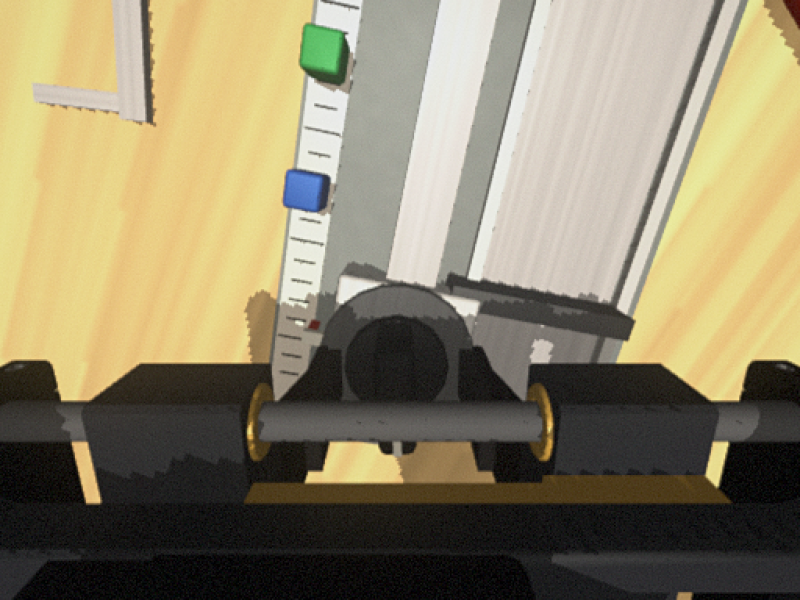

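Fingers straddle the bar symmetrically (bar at x≈397, fingers at 330 and 470). The green flag top is at (322,46) and the pointer tip at (310,326).

Call:
jog_arm --pt "0 0 0 0" --pt "0 0 0 0" --pt "0 0 0 0" --pt "0 0 0 0" --pt "0 0 0 0" --pt "0 0 0 0" --grip 0

```text
time_s: 6.9
tcp_pos: [0.542, 0.2771, 0.241]
ee_rot: [[0.425, -0.905, 0.003], [-0.905, -0.425, 0.002], [-0.0, -0.003, -1.0]]
wrist_force: [5.9, 1.4, -2.6]
gripper_width: 0.159
gripper_force: 30.0
```

Call:
jog_arm --pt "0 0 0 -1" --pt "0 0 0 -1" --pt "0 0 0 -1" --pt "0 0 0 -1" --pt "0 0 0 -1" --pt "0 0 0 -1" --pt "0 0 0 -1" --pt "0 0 0 -1"

```text
time_s: 7.7
tcp_pos: [0.5424, 0.2775, 0.241]
ee_rot: [[0.883, -0.469, 0.004], [-0.469, -0.883, 0.003], [0.002, -0.005, -1.0]]
wrist_force: [6.5, 2.4, -5.4]
gripper_width: 0.159
gripper_force: 30.0
```

Call:
jog_arm --pt "0 0 0 -1" --pt "0 0 0 -1" --pt "0 0 0 -1" --pt "0 0 0 -1" --pt "0 0 0 -1" --pt "0 0 0 -1" --pt "0 0 0 -1" --pt "0 0 0 -1" --pt "0 0 0 0" --pt "0 0 0 0"

```text
time_s: 8.7
tcp_pos: [0.5425, 0.2778, 0.241]
ee_rot: [[0.989, 0.149, 0.005], [0.149, -0.989, 0.004], [0.005, -0.003, -1.0]]
wrist_force: [7.2, 2.7, -5.7]
gripper_width: 0.162
gripper_force: 30.0
```

Run:
```python
from h import *
np.set_printoptions(precision=4,suppress=True)
s=sense();im=eyes.capture("wrist");cv2.imwrite("pics/w3.png",im);cv2.imwrite("pics/w3b.png",cv2.resize(im,(800,600),interpolation=3))
print(rel(.541,.276,.077,s),s["gripper_width"],s["wrist_force"],s["moment"])
h=cv2.cvtColor(im,cv2.COLOR_BGR2HSV)
for k in HSV: print(k,[(n,c,atz("wrist",c,.034,cal("wrist",s)))for n,c in blobs(im,k)])
```

```text
(array([-0.1323,  0.1012,  0.0229]), array([0.5433, 0.2784, 0.0775]), np.float64(8.541601508454033)) 0.16232141333745165 [ 7.1705  2.7013 -5.6743] [ 0.8268 -1.9447  0.0384]
green [(np.int32(812), array([417.4, 133.8]), array([0.6203, 0.1821, 0.034 ]))]
blue [(np.int32(562), array([340.5, 142.1]), array([0.6076, 0.2304, 0.034 ]))]
yellow [(np.int32(392), array([502.6, 124.7]), array([0.6341, 0.1295, 0.034 ]))]
```

View pics/w3b.png

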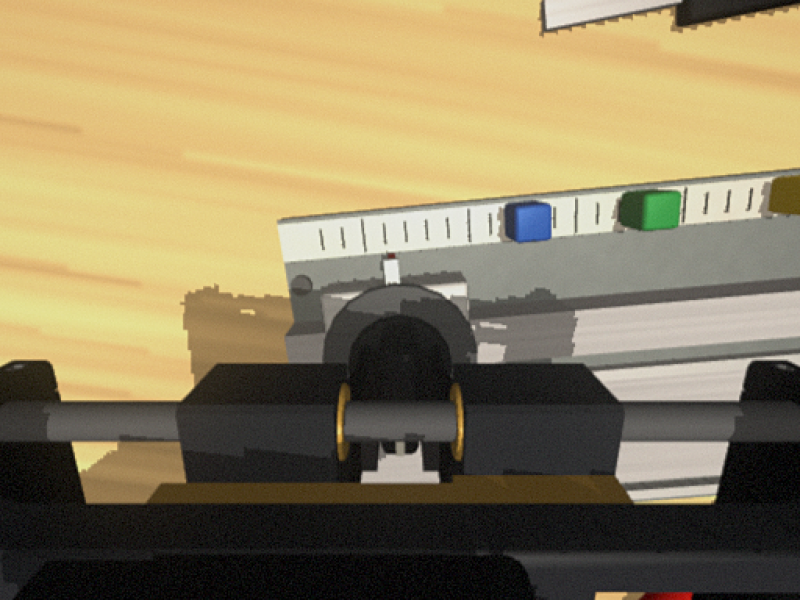

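Run:
```python
from h import *
np.set_printoptions(precision=4,suppress=True)
c=cal("wrist");f=lambda u,z:atz("wrist",np.array(u)*.64,z,c)
a=np.radians(14);ay=np.array([-np.sin(a),np.cos(a),0])
e=f((800,170),.012)-f((278,220),.012);print("edge yaw",np.degrees(np.arctan2(e[0],-e[1])))
p=f((391,256),.02);print("ptr",p)
for z,u in((.034,(661,207)),(.012,(650,229))):
    g=f(u,z);print(g,(g-p)@ay)
```

```text
edge yaw 13.986665521371203
ptr [0.5818 0.2869 0.02  ]
[0.6217 0.1787 0.034 ] -0.11460810045257763
[0.6115 0.1678 0.012 ] -0.1227137094157234
```

Call:
jog_arm --pt "0.05 0.5 0 0" --pt "0.06 0.62 0 0" --pt "0.06 0.62 0 0" --pt "0.06 0.62 0 0" --pt "0.06 0.62 0 0" --pt "0.06 0.62 0 0" --pt "0.06 0.62 0 0" --pt "0.06 0.62 0 0" --pt "0.05 0.5 0 0" --pt "0 0 0 0"

```text
time_s: 9.75
tcp_pos: [0.5689, 0.1723, 0.241]
ee_rot: [[0.989, 0.147, 0.005], [0.147, -0.989, 0.002], [0.005, -0.001, -1.0]]
wrist_force: [8.1, 0.3, -5.6]
gripper_width: 0.157
gripper_force: 30.0
```

Run:
```python
from h import *
np.set_printoptions(precision=4,suppress=True)
s=sense();im=eyes.capture("wrist");cv2.imwrite("pics/w4.png",im);cv2.imwrite("pics/w4b.png",cv2.resize(im[60:260,130:390],(780,600),interpolation=3))
print(rel(.541,.276,.077,s),s["gripper_width"],s["wrist_force"],s["moment"])
for k in HSV: print(k,[(n,c,atz("wrist",c,.034,cal("wrist",s)))for n,c in blobs(im,k)])
```

```text
(array([-0.6571, -5.3239,  0.027 ]), array([0.5697, 0.1726, 0.0775]), np.float64(8.467681730101999)) 0.15697269271883743 [ 8.0763  0.2547 -5.5623] [-0.1064 -2.1683  0.1062]
green [(np.int32(547), array([257.4, 149.5]), array([0.621 , 0.1777, 0.034 ]))]
blue [(np.int32(540), array([179.1, 157.6]), array([0.6079, 0.2287, 0.034 ]))]
yellow [(np.int32(704), array([356.6, 139.6]), array([0.6371, 0.1144, 0.034 ]))]
```

View pics/w4b.png

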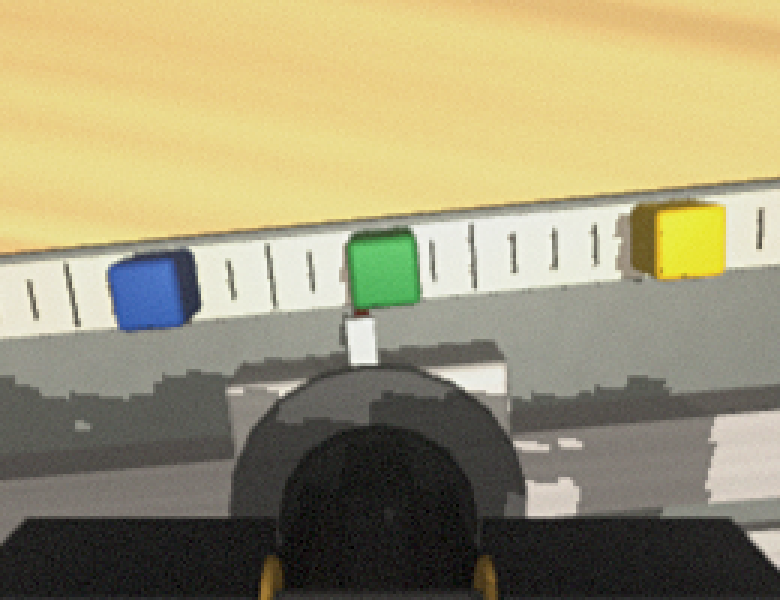

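Pointer tip at crop (361,313), green flag top centred at crop (387,270): the pointer still stands a few mm to the left.

Run:
```python
from h import *
np.set_printoptions(precision=4,suppress=True)
c=cal("wrist");f=lambda u,z:atz("wrist",np.array(u)/3+[130,60],z,c)
a=np.radians(14);ay=np.array([-np.sin(a),np.cos(a),0])
p=f((361,312),.02);print(p)
for u in((387,270),(384,270)): g=f(u,.034);print(g,(g-p)@ay)
g=f((385,308),.020);print("front face centre at z.02",g,(g-p)@ay)
```

```text
[0.608  0.1811 0.02  ]
[0.6208 0.1769 0.034 ] -0.007178371085588815
[0.6207 0.1776 0.034 ] -0.006518407142842462
front face centre at z.02 [0.6099 0.1756 0.02  ] -0.0058439910357686396
```

Call:
jog_arm --pt "0.03 0.32 0 0" --pt "0 0 0 0" --pt "0 0 0 0" --pt "0 0 0 0" --pt "0 0 0 1" --pt "0 0 0 1" --pt "0 0 0 1" --pt "0 0 0 1" --pt "0 0 0 1" --pt "0 0 0 1"

```text
time_s: 10.8
tcp_pos: [0.5701, 0.1667, 0.241]
ee_rot: [[0.945, -0.328, 0.004], [-0.328, -0.945, 0.002], [0.004, -0.003, -1.0]]
wrist_force: [7.3, 0.4, -4.7]
gripper_width: 0.158
gripper_force: 30.0
```

Call:
jog_arm --pt "0 0 0 1" --pt "0 0 0 1" --pt "0 0 0 1" --pt "0 0 0 1" --pt "0 0 0 1" --pt "0 0 0 1" --pt "0 0 0 1" --pt "0 0 0 1" --pt "0 0 0 1" --pt "0 0 0 1"

```text
time_s: 11.8
tcp_pos: [0.5697, 0.1662, 0.241]
ee_rot: [[0.422, -0.906, 0.003], [-0.906, -0.422, 0.0], [0.001, -0.003, -1.0]]
wrist_force: [6.0, -1.4, -2.9]
gripper_width: 0.157
gripper_force: 30.0
```

Call:
jog_arm --pt "0 0 0 1" --pt "0 0 0 0.4" --pt "0 0 0 0" --pt "0 0 0 0" --pt "0 0 0 0"

```text
time_s: 12.3
tcp_pos: [0.5696, 0.1662, 0.241]
ee_rot: [[0.321, -0.947, 0.002], [-0.947, -0.321, 0.0], [0.0, -0.002, -1.0]]
wrist_force: [5.2, -1.9, -3.0]
gripper_width: 0.158
gripper_force: 30.0
```

Run:
```python
from h import *
s=sense();im=eyes.capture("wrist");cv2.imwrite("pics/w5.png",im)
print(rel(.541,.276,.077,s),s["gripper_width"],s["wrist_force"],s["moment"])
```

```text
(array([-5.66260754, -0.38879324,  0.02157916]), array([0.56999845, 0.16624763, 0.07745588]), np.float64(-71.27141742689251)) 0.15800030689781686 [ 5.20820598 -1.87730789 -2.95827775] [-0.3459313  -1.59291082 -0.03685774]
```

Call:
jog_arm --pt "0 0 0 0" --pt "0 0 0 0" --pt "0 0 0 0" --pt "0 0 0 0" --pt "0 0 -0.5 0" --pt "0 0 -1 0" --pt "0 0 -1 0" --pt "0 0 -1 0" --pt "0 0 -1 0" --pt "0 0 -1 0" --grip 70

```text
time_s: 13.35
tcp_pos: [0.5685, 0.1662, 0.3525]
ee_rot: [[0.321, -0.947, 0.001], [-0.947, -0.321, 0.0], [-0.0, -0.001, -1.0]]
wrist_force: [0.2, -0.4, 0.4]
gripper_width: 0.799
gripper_force: 0.0
```

Call:
jog_arm --pt "0 0 -1 0" --pt "0 0 -0.5 0" --pt "0 0 0 0" --pt "0 0 0 0"

```text
time_s: 13.75
tcp_pos: [0.5684, 0.1662, 0.3802]
ee_rot: [[0.321, -0.947, -0.001], [-0.947, -0.321, -0.0], [-0.0, 0.001, -1.0]]
wrist_force: [-0.8, -0.1, -0.3]
gripper_width: 0.807
gripper_force: 0.0
```

Run:
```python
from h import *
s=sense();im=eyes.capture("wrist");cv2.imwrite("pics/w6.png",im);cv2.imwrite("pics/w6b.png",cv2.resize(im[20:244,110:410],(800,597),interpolation=3))
print(rel(.541,.276,.077,s),s["gripper_width"],s["wrist_force"])
np.save("pics/w6.npy",np.c_[s["ee_rot"],s["tcp_pos"]])
im=eyes.capture("top");cv2.imwrite("pics/top1.png",im)
print(blobs(im,"green"))
im=eyes.capture("side");cv2.imwrite("pics/side1.png",im)
print(blobs(im,"green"))
```

```text
(array([-5.63497245, -0.483362  ,  6.98652051]), array([0.56818189, 0.16616955, 0.21670549]), np.float64(-71.2759100576302)) 0.8065964810575811 [-0.81503999 -0.0660192  -0.27734205]
[(np.int32(37), array([166.7, 157.2])), (np.int32(318), array([303.7, 204.2]))]
[(np.int32(25), array([247.4, 165.6])), (np.int32(326), array([269.2, 261.8]))]
```

View pics/w6b.png

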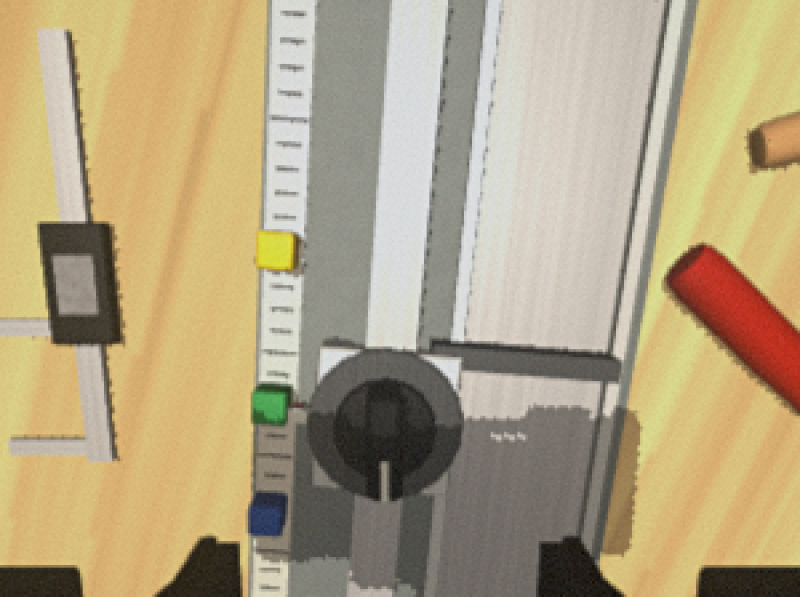

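The wrist view shows the pointer tip at crop (302,406) beside the green flag (271,405), the stop arm at y≈360, and the bar mark pointing down at (385,480), so the knob is near its tight end. Next: fit the flag block exactly, and work out the gear and lane targets.

Run:
```python
from h import *
np.set_printoptions(precision=4,suppress=True)
P=np.load("pics/w6.npy");s=dict(ee_rot=P[:,:3],tcp_pos=P[:,3]);c=cal("wrist",s)
a=np.radians(14);ax=np.array([np.cos(a),np.sin(a),0]);ay=np.array([-np.sin(a),np.cos(a),0])
im=cv2.imread("pics/w6.png");h=cv2.cvtColor(im,cv2.COLOR_BGR2HSV);m=cv2.inRange(h,(45,90,20),(85,255,255))
m[:140]=0
def iou(x,y):
    X=[np.array([x,y,0])+i*.008*ax+j*.008*ay+[0,0,z] for i in(-1,1) for j in(-1,1) for z in(.012,.034)]
    b=np.zeros_like(m);q=cv2.convexHull(proj("wrist",X,c).astype(np.float32));cv2.fillConvexPoly(b,np.round(q*16).astype(int),255,shift=4)
    return (b&m>0).sum()/((b|m)>0).sum()
best=max((iou(x,y),x,y) for x in np.arange(.605,.635,.001) for y in np.arange(.165,.19,.001));print(best)
p=atz("wrist",np.array((302,406))/2.6667+[110,20],.02,c);print("ptr",p,"dy ptr-flag",(p-[best[1],best[2],.02])@ay,"dx flag-ptr",([best[1],best[2],.02]-p)@ax)
# stop face top edge (lower face edge facing -y), z=.038 ; lane edges
f=lambda u,z:atz("wrist",np.array(u)/2.6667+[110,20],z,c)
k=f((386,424),.044);print("plate",k)
e1,e2=f((433,341),.038),f((618,357),.038);print("arm top edge",e1,e2,"rel knob y",(e1-k)@ay,(e2-k)@ay,"x",(e1-k)@ax,(e2-k)@ax)
L=f((468,290),.018),f((622,290),.018);print("fences x rel knob",[(q-k)@ax for q in L],(sum(L)/2))
g=f((386,424),.044)
# gear, from top and side: hub
for n in("gear_green",):
    eyes.capture("top");print([(d["centre"],d["conf"]) for d in eyes.spot_in("top",n)[:1]])
for z in(.012,.02): print(atz("top",(303.7,204.2),z))
```

```text
(np.float64(0.2340702210663199), np.float64(0.619), np.float64(0.17600000000000002))
ptr [0.6064 0.1749 0.02  ] dy ptr-flag 0.0019966747619100693 dx flag-ptr 0.012538382155584246
plate [0.5687 0.1649 0.044 ]
arm top edge [0.5609 0.1253 0.038 ] [0.4833 0.1062 0.038 ] rel knob y -0.036542667817138566 -0.03634738225585314 x -0.01710591676979421 -0.09704084953960299
fences x rel knob [np.float64(-0.031790778572801985), np.float64(-0.100139668846594)] [0.5194 0.0901 0.018 ]
[([0.5102, -0.1658, 0.0169], 0.65)]
[ 0.5105 -0.1697  0.012 ]
[ 0.5104 -0.1685  0.02  ]
```

Call:
jog_arm --pt "0 0 0 1" --pt "0.97 0.43 0 0" --pt "0.97 0.43 0 0" --pt "0.97 0.43 0 0" --pt "0.97 0.43 0 0" --pt "0.97 0.43 0 0" --pt "0.97 0.43 0 0" --pt "0.97 0.43 0 0" --pt "0.97 0.43 0 0" --pt "0.97 0.43 0 0"

```text
time_s: 15.0
tcp_pos: [0.5353, -0.0243, 0.3808]
ee_rot: [[0.244, -0.97, -0.0], [-0.97, -0.244, -0.0], [0.0, 0.0, -1.0]]
wrist_force: [-0.3, -0.7, 0.0]
gripper_width: 0.805
gripper_force: 0.0
```

Call:
jog_arm --pt "0.97 0.43 0 0" --pt "0.97 0.43 0 0" --pt "0.97 0.43 0 0" --pt "0.97 0.43 0 0" --pt "0.97 0.43 0 0" --pt "0.97 0.43 0 0" --pt "0.97 0.43 0 0" --pt "0 0 0 0" --pt "0 0 0 0" --pt "0 0 0 0" --grip 50

```text
time_s: 16.0
tcp_pos: [0.5108, -0.1684, 0.3808]
ee_rot: [[0.245, -0.97, 0.0], [-0.97, -0.245, 0.0], [-0.0, -0.0, -1.0]]
wrist_force: [0.3, 0.6, -0.4]
gripper_width: 0.574
gripper_force: 0.0
```

Run:
```python
from h import *
np.set_printoptions(precision=4,suppress=True)
s=sense();im=eyes.capture("wrist");c=cal("wrist",s);cv2.imwrite("pics/w7.png",im);cv2.imwrite("pics/w7b.png",cv2.resize(im[60:260,130:390],(780,600),interpolation=3))
print(rel(.51,-.169,.036,s),s["gripper_width"],blobs(im,"green"))
n,p=max(blobs(im,"green"),key=lambda b:b[0]);print(atz("wrist",p,.016,c))
```

```text
(array([0.0221, 0.0468, 9.0645]), array([ 0.5108, -0.1684,  0.2173]), np.float64(-75.84175347752512)) 0.5736311237686249 [(np.int32(1312), array([256.9, 170.4]))]
[ 0.51   -0.1742  0.016 ]
```

View pics/w7b.png

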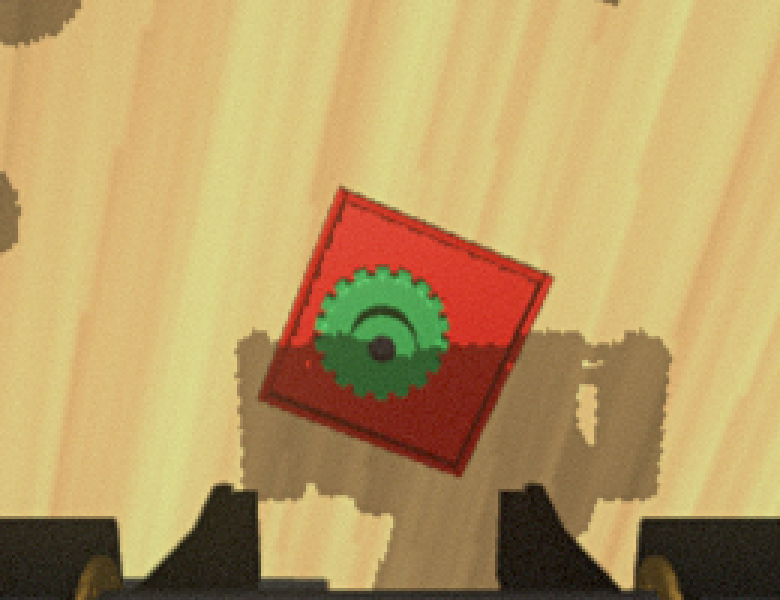

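The gear's hub hole is at crop (381,348), and the toothed disc's centre is at (382,332). The shadow of the gripper only darkens the lower half.

Run:
```python
from h import *
np.set_printoptions(precision=4,suppress=True)
c=cal("wrist");u=np.array((381,348))/3+[130,60];d=np.array((382,332))/3+[130,60]
print(atz("wrist",u,.04,c),atz("wrist",d,.016,c))
# hub hole from top camera
im=cv2.imread("pics/top1.png");print(atz("top",(303.7,204.2),.018))
h=cv2.imread("pics/top0.png")[195:215,293:315];g=h[:,:,1].astype(int)
print("hole px top",np.unravel_index(g[5:16,6:18].argmin(),(11,12)))
print("tri",tri([ray("wrist",u,c),ray("top",(305.0,205.0))]),rel(.51,-.171,.036))
```

```text
[ 0.5098 -0.1724  0.04  ] [ 0.5096 -0.1737  0.016 ]
[ 0.5104 -0.1688  0.018 ]
hole px top (np.int64(7), np.int64(1))
tri [ 0.5088 -0.1702  0.0299] (array([0.1289, 0.085 , 9.0647]), array([ 0.511 , -0.1681,  0.2173]), np.float64(-75.8144587359109))
```

Call:
jog_arm --pt "0.18 0.1 0.8 0" --pt "0 0 1 0" --pt "0 0 1 0" --pt "0 0 1 0" --pt "0 0 1 0" --pt "0 0 1 0" --pt "0 0 1 0" --pt "0 0 1 0" --pt "0 0 0.8 0" --pt "0 0 0.4 0"

```text
time_s: 17.05
tcp_pos: [0.5099, -0.1716, 0.1994]
ee_rot: [[0.246, -0.969, -0.002], [-0.969, -0.246, 0.0], [-0.001, 0.002, -1.0]]
wrist_force: [1.2, 0.5, -1.0]
gripper_width: 0.57
gripper_force: 0.0
```

Call:
jog_arm --pt "0 0 0.06 0" --pt "0 0 0 0" --pt "0 0 0 0" --pt "0 0 0 0" --pt "0 0 0 0" --pt "0 0 0 0" --pt "0 0 0 0" --pt "0 0 0 0" --grip 0

```text
time_s: 17.85
tcp_pos: [0.5104, -0.1723, 0.2003]
ee_rot: [[0.245, -0.97, 0.001], [-0.97, -0.245, -0.0], [0.0, -0.001, -1.0]]
wrist_force: [-1.6, 1.4, 5.5]
gripper_width: 0.288
gripper_force: 30.0
```

Call:
jog_arm --pt "0 0 -0.4 0" --pt "0 0 -0.6 0" --pt "0 0 -1 0" --pt "0 0 -1 0" --pt "0 0 -1 0" --pt "0 0 -1 0" --pt "0 0 0 0" --pt "0 0 0 0"

```text
time_s: 18.65
tcp_pos: [0.5098, -0.1723, 0.2999]
ee_rot: [[0.244, -0.97, 0.001], [-0.97, -0.244, 0.0], [-0.0, -0.001, -1.0]]
wrist_force: [-0.6, -0.5, -1.1]
gripper_width: 0.287
gripper_force: 30.0
```

Run:
```python
from h import *
np.set_printoptions(precision=4,suppress=True)
s=sense();im=eyes.capture("wrist");c=cal("wrist",s);cv2.imwrite("pics/w8.png",im);cv2.imwrite("pics/w8b.png",cv2.resize(im,(800,600),interpolation=3))
v,g,y=rel(.5205,.0874,.044,s);print(v,g,y,s["gripper_width"],s["gripper_force"],blobs(im,"green"))
R=np.array(s["ee_rot"])
for dz in(-.032+.012,):
  n,p=max(blobs(im,"green"),key=lambda b:b[0]);print("rim in tool",R.T@(atz("wrist",p,g[2]+dz,c)-g))
```

```text
[-12.4605  -3.677    4.6266] [ 0.5099 -0.1723  0.1364] -75.87284128279988 0.28655721351691205 29.999774666503072 [(np.int32(3224), array([255.8, 223. ]))]
rim in tool [0.0105 0.0008 0.02  ]
```

View pics/w8b.png

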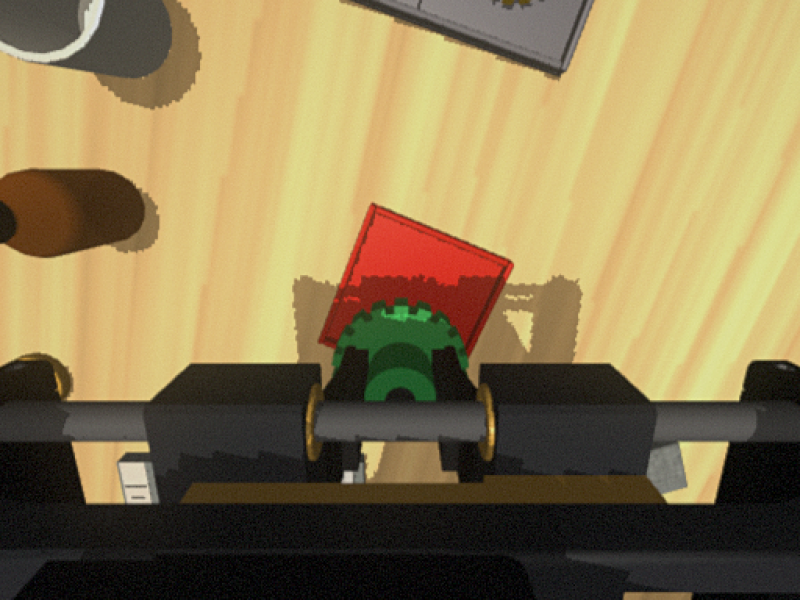

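The gear is held by the hub, sitting centred and level between the fingers at (400,370). The tray is empty.

Call:
jog_arm --pt "-0.8 -0.25 0 0" --pt "-1 -0.31 0 0" --pt "-1 -0.31 0 0" --pt "-1 -0.31 0 0" --pt "-1 -0.31 0 0" --pt "-1 -0.31 0 0" --pt "-1 -0.31 0 0" --pt "-1 -0.31 0 0" --pt "-1 -0.31 0 0" --pt "-1 -0.31 0 0"

```text
time_s: 19.7
tcp_pos: [0.5208, 0.0333, 0.2982]
ee_rot: [[0.244, -0.97, -0.003], [-0.97, -0.244, -0.001], [0.0, 0.003, -1.0]]
wrist_force: [-0.0, -0.2, -1.2]
gripper_width: 0.289
gripper_force: 30.0
```

Call:
jog_arm --pt "-1 -0.31 0 0" --pt "-1 -0.31 0 0" --pt "-0.19 -0.08 0.4 0" --pt "0 0 1 0" --pt "0 0 0.8 0" --pt "0 0 0 0" --pt "0 0 0 0"

```text
time_s: 20.4
tcp_pos: [0.524, 0.078, 0.2548]
ee_rot: [[0.244, -0.97, -0.002], [-0.97, -0.244, -0.001], [0.001, 0.002, -1.0]]
wrist_force: [-0.5, 0.8, -1.1]
gripper_width: 0.292
gripper_force: 30.0
```

Run:
```python
from h import *
np.set_printoptions(precision=4,suppress=True)
s=sense();im=eyes.capture("wrist");cv2.imwrite("pics/w9.png",im)
print(rel(.5239,.0784,.0453,s),s["gripper_width"])
im2=eyes.capture("side");cv2.imwrite("pics/side2.png",im2)
a=cv2.resize(im,(480,360));b=cv2.resize(im2[110:260,150:300],(320,320),interpolation=2)
o=np.zeros((360,800,3),np.uint8);o[:,:480]=a;o[:320,480:]=b;cv2.imwrite("pics/mix.png",o)
```

```text
(array([-0.0263, -0.0242,  2.2999]), array([0.5236, 0.0778, 0.0913]), np.float64(-75.86490657614995)) 0.2918270988435655
```

View pics/mix.png

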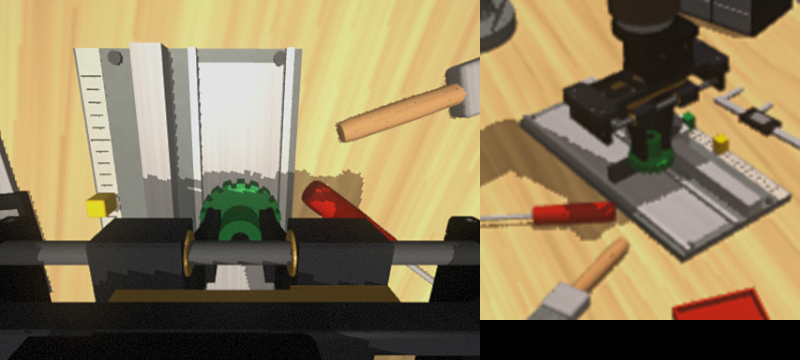

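The gear sits over the lane: its rim spans x 200–280, the lane 198–287. The side picture shows it just short of the stop arm. Lowering, then pushing gently.

Call:
jog_arm --pt "0 0.05 0.8 0" --pt "0 0 0.8 0" --pt "0 0 0.4 0" --pt "0 0 0.26 0" --pt "0 0 0 0" --pt "0 0 0 0"

```text
time_s: 21.1
tcp_pos: [0.5234, 0.0783, 0.2109]
ee_rot: [[0.245, -0.97, 0.001], [-0.97, -0.245, 0.0], [-0.0, -0.001, -1.0]]
wrist_force: [-0.2, 0.1, -0.0]
gripper_width: 0.291
gripper_force: 30.0
```

Call:
jog_arm --pt "-0.1 0 0 0" --pt "-0.1 0 0 0" --pt "-0.1 0 0 0" --pt "-0.1 0 0 0" --pt "-0.05 0 0 0" --pt "0 0 0 0"

```text
time_s: 21.7
tcp_pos: [0.5208, 0.0872, 0.2104]
ee_rot: [[0.245, -0.97, 0.0], [-0.97, -0.245, 0.0], [-0.0, -0.0, -1.0]]
wrist_force: [0.1, 0.2, -0.8]
gripper_width: 0.29
gripper_force: 30.0
```

Call:
jog_arm --pt "-0.05 0 0 0" --pt "-0.05 0 0 0" --pt "0 0 0 0"

```text
time_s: 22.0
tcp_pos: [0.5205, 0.0886, 0.2105]
ee_rot: [[0.245, -0.97, -0.0], [-0.97, -0.245, -0.001], [0.001, 0.0, -1.0]]
wrist_force: [1.6, -3.6, 0.9]
gripper_width: 0.286
gripper_force: 30.0
```

Call:
jog_arm --pt "0 0 0.06 0" --pt "0 0 0.05 0" --pt "0 0 0 0" --pt "0 0 0 0"

```text
time_s: 22.4
tcp_pos: [0.5205, 0.0886, 0.2083]
ee_rot: [[0.244, -0.97, 0.0], [-0.97, -0.244, -0.0], [0.0, 0.0, -1.0]]
wrist_force: [1.9, -5.8, 2.3]
gripper_width: 0.29
gripper_force: 30.0
```

Call:
jog_arm --pt "0 0 0 0" --pt "0 0 0 0" --pt "0 0 0 0" --pt "0 0 0 0" --pt "0 0 -0.3 0" --pt "0 0 -1 0" --pt "0 0 -1 0" --pt "0 0 -1 0" --pt "0 0 -1 0" --pt "0 0 -1 0" --grip 42

```text
time_s: 23.4
tcp_pos: [0.5202, 0.0889, 0.3154]
ee_rot: [[0.245, -0.97, 0.0], [-0.97, -0.245, 0.0], [-0.0, -0.001, -1.0]]
wrist_force: [0.2, -0.2, 0.6]
gripper_width: 0.483
gripper_force: 0.0
```

Call:
jog_arm --pt "0 0 -1 0" --pt "0 0 -1 0" --pt "0 0 -1 0" --pt "0 0 -0.7 0" --pt "0.3 0 0 0" --pt "0 0 0 0" --pt "0 0 0 0"

```text
time_s: 24.1
tcp_pos: [0.5215, 0.0827, 0.3871]
ee_rot: [[0.244, -0.97, -0.002], [-0.97, -0.244, -0.0], [-0.0, 0.002, -1.0]]
wrist_force: [0.8, 0.2, -0.3]
gripper_width: 0.484
gripper_force: 0.0
```

Run:
```python
from h import *
np.set_printoptions(precision=4,suppress=True)
s=sense();im=eyes.capture("wrist");c=cal("wrist",s);cv2.imwrite("pics/w10.png",im);cv2.imwrite("pics/w10b.png",cv2.resize(im[50:242,128:384],(800,600),interpolation=3))
n,p=max(blobs(im,"green"),key=lambda b:b[0]);print(rel(0,0,0,s)[1],n,p,atz("wrist",p,.024,c))
np.save("pics/w10.npy",np.c_[s["ee_rot"],s["tcp_pos"]])
a=eyes.capture("top");print([blobs(a,k) for k in HSV])
```

```text
[0.5212 0.0827 0.2236] 1308 [254.9 178.1] [0.5201 0.0865 0.024 ]
[[(np.int32(30), array([210.1, 196.2]))], [(np.int32(322), array([385.3, 176.4]))], [(np.int32(15), array([229.1,  66.1])), (np.int32(16), array([240.8,  66.8])), (np.int32(58), array([259.1, 113.7])), (np.int32(320), array([382.5, 211. ]))]]
```

View pics/w10b.png

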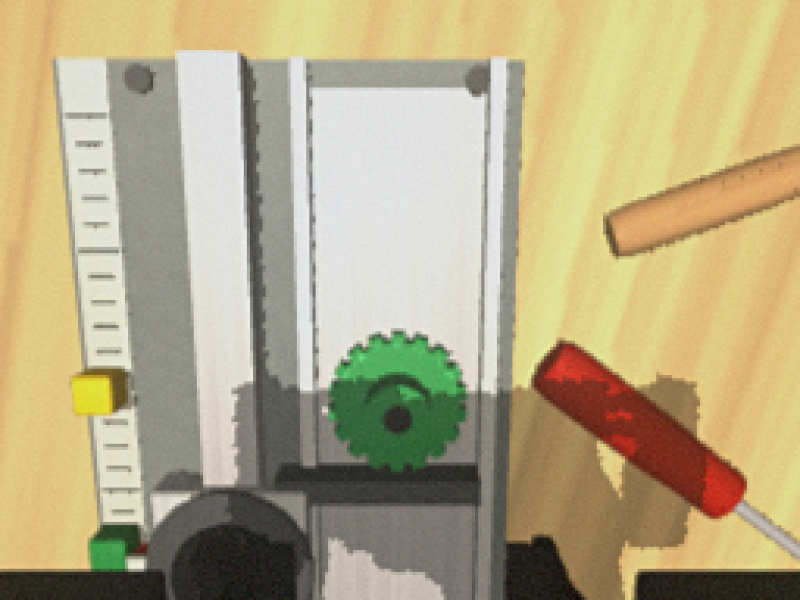

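The gear lies in the lane, centred (397 against the lane's middle of about 399) with its rim at the stop arm (y≈468). The pointer is at the green flag and the queue gears have not moved, so I'm handing in.

```bash
python3 -c "
from station import r
print(r.finish_job())"
```

```text
the job is handed in; nothing more can be done
None
```

I handed the job in: the stop is set to the green flag (pointer about 1–2 mm off centre by my measurement) and clamped at about 1.49 rad, and the green gear lies in the lane against the stop; the hand-in gave no verdict.

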